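# Shut the drawer and press down the guarded lock lever

## Robot

A 6-joint arm with a two-finger parallel gripper is mounted at the origin on the work surface. World frame = base frame: x ahead of the robot, y to its left, z up, the work surface at z = 0. Lengths are in m, angles in rad, forces in N, time in s.
With the tool pointing down it reaches from about 0.25 to 0.85 m from the base axis. Payload 12.5 kg.
Tool frame: the origin (TCP) lies midway between the tips of the shut fingers; the grasp point (between the pads) lies 19 mm behind it; z points along the fingers, y is the direction in which the jaws open and shut (so a half turn about z gives the same grasp; the last joint's range is limited). The gripper opens to 93 mm and grips with 3 to 60 N. Pads are 15 mm wide; open, the fingers measure 128 mm over their backs; the gripper's body (75 mm by 188 mm) begins 65 mm behind the grasp point.
Start: joints at [1.029, 0.351, 1.652, -0, 1.139, -0.085], TCP at [0.243, 0.494, 0.219] pointing down, gripper open.
Joint ranges: [-2.75, 2.75], [-0.79, 2.1], [0.01, 2.65], [-1.57, 4.71], [0.07, 3.14], [-2.87, 2.87]. Speed limits (rad/s): [2.22, 2.22, 2.79, 3.14, 3.14, 3.14].

## Interface

Orientations are given as a unit quaternion [x, y, z, w].
In Python, from rig import * gives the robot as it stands.
- The arm moves only by the tool play_rows, never from a script. Its argument "motion" is a list of rows, each a list of 7 numbers: the shift along the tool's x, y, z as a fraction of full scale, then the turn, a rotation vector about the tool's x, y, z as a fraction of full scale, then the closure, from -1 (fully open) to 1 (shut). In form: [[tx, ty, tz, wx, wy, wz, claw], ...]. A call has 1 to 8 rows; each row shifts and turns the commanded pose from where the row before left it, along the tool's axes as they then stand; what a row does not reach is not made up. Full scale, the value 1, is 40 mm for a shift and 0.12 rad for a turn. A row lasts 1/10 s, in which the tool goes at most 50 mm and 8.59 degrees, less where a joint would pass 70% of its speed; a pose out of reach is approached as far as the arm can. A call with a number of a shift or a turn outside -1 to 1 is refused whole. A call with a gripper value outside its range is refused whole. The fingers move at their own pace and stop on an object; "squeeze" is the grip in N (left out, the last holds). Time passes only in rows, so rows that do not move let the fingers close. It gives the time, the measured TCP pose, the force and the opening at its end, in the units of the state.
- get_obs(): the state, without advancing time (a new reading comes with each control period).
- grab_frame(name): name is "scene" or "side" or "wrist"; returns a dict with "img" (420x560x3 uint8, red, green, blue), "fx", "fy", "cx", "cy" (pixels), "world_to_cam" (4x4, takes a point from world to camera coordinates). Camera axes: x right, y up, looking along -z (the intrinsics and any distortion apply to the point x, -y, -z); pixel columns grow to the right and rows downward; lengths in m; the calibration is good to about 2 mm. A picture is of the moment at which its call begins. There is no depth.
- hand_in(): hands the job in, once; it reports no verdict.
The state is a dict: "time_s": time; "joint_positions": joint angles; "joint_velocities": joint speeds; "joint_torque": joint torques, N m; "tool_pos": TCP position; "eef_rot": TCP orientation; "wrist_force": force on the tool from outside, world axes, zero at the start; "wrist_torque": the same for the moment, N m; "gripper_width": finger opening in m.
Only numpy, scipy, OpenCV 4.12 (cv2) and the standard library are available. Lean on these libraries where they do the work, as an engineer would, in place of code of your own. Each camera call takes 0.05 s, during which the arm holds its last target.

## Task

Close up the drawer stack: push the top drawer fully shut with the fingertips, then reach down through the window of the guard on top of the stack and press the lock lever all the way down, so that it stays down. Do not touch the guard at any time, and leave the hammer, jar, clamp and socket where they are.

Things in the scene. Friction and masses are not known exactly. Their poses are not given: they have to be found in the camera images.
- top_drawer (a joint): The top drawer's opening in m: 0 = fully shut, grows as it is pulled out towards the robot (limit 0.13; starts 0.045 to 0.085). It slides along the stack's x axis with about 2 N of friction and stays where it is left.
- lip_front (a point): Centre of the front face of the top drawer's pull lip, moving with the drawer. The lip is a block 100 mm wide (y), 14 mm tall and 18 mm deep that sticks out of the middle of the drawer front; its top is 10 mm below the top of the stack. The axes are the stack's: x points from the lip into the stack (the direction in which the drawer shuts), z up. The front plate behind the lip is 292 mm wide and 60 mm tall and reaches 30 mm above and below the point 18 mm under this point.
- drawers: Two stacked charcoal plastic drawer units, 260 mm deep (x), 300 mm wide (y), 140 mm tall together, fixed on a base of two concrete blocks 90 mm tall and 360 mm wide. Origin on the bench under the centre; x points from the front to the back, z up; top of the stack at z = 230 mm. The drawers of the lower unit do not move.
- window (a point): Centre of the window in the guard, level with the guard's upper face, 52 mm above the top of the stack. The window is 72 mm (x) by 86 mm (y). The guard is a fixed aluminium box over the lock lever, closed all round and open only at this window: it reaches 50 mm to -x, 79 mm to +x and 57 mm to either side (y) of this point; its top plate is 4 mm thick. x points from the lever's paddle towards its pivot, z up.
- guard: The guard itself (the aluminium box with the window, 129 x 114 mm, 52 mm tall); origin at its underside, on top of the stack, 19 mm to +x of the window's centre. Axes as for the window.
- lever (a joint): The lock lever's angle in rad: 0 = fully up, 0.36 = fully down against its stop (starts 0 to 0.06). It is stiff (about 4 to 5 N on the paddle) and stays where it is left.
- paddle (a point): Centre of the upper face of the lever's steel paddle (34 mm by 36 mm, 8 mm thick), under the middle of the window, moving with the lever. The lever is hinged 65 mm to +x of it, about the window's y axis. From fully up to fully down this point sinks 23 mm, from 11 mm to 34 mm below the guard's upper face.
- hammer: Loose tack hammer, 260 mm long, lying on the bench to the left (+y) of the stack; origin under its middle, x towards the head.
- jar: Loose glass jar with a screw lid, 56 mm across, 75 mm tall, standing on the bench to the right (-y) of the stack; origin at the centre of its underside.
- clamp: Loose green plastic spring clamp, about 135 x 70 mm, 20 mm tall, lying on the bench to the right (-y) of the stack; origin under its middle.
- socket: Loose steel socket, 24 mm across, 32 mm tall, standing on top of the stack behind the guard; origin at the centre of its underside.

How it is judged:
By the outcome, as a careful person would: the job done as asked, in the order asked, and still so for the second after the job is handed in, with the robot touching nothing.
It also fails if it takes over 43 s, if anything falls off the work surface, if the arm or the gripper's body presses on something with over 40 N, if the wrist force passes 120 N, or if a joint passes its speed limit or range.

## Working session

There is one attempt and no reset: what is moved stays moved. The work goes in short steps, Python scripts to look and compute and a tool call to move; the robot and the scene stay as the last step left them, time stands still between calls to the robot, and variables do not carry over. Pictures are saved under pics/ and viewed, and the job is handed in when it is done.

Besides the shell and the picture viewer there is one more tool, called after ">>>" in YAML: its name, and indented under it one key for each argument. play_rows: Moves the arm, as the interface text tells. Shift numbers are shares of 40 mm and turn numbers shares of 0.12 rad, none past 1 either way. Its arguments: {"type":"object","properties":{"motion":{"type":"array","items":{"type":"array","items":{"type":"number"}}},"squeeze":{"type":"number"}},"required":["motion"]}

```bash
ls; mkdir -p pics; python3 - <<'E'
from rig import *
import cv2
o=get_obs()
for k,v in o.items(): print(k,v)
import numpy as np
d={}
for n in ["scene","side","wrist"]:
    f=grab_frame(n); cv2.imwrite(f"pics/{n}0.png",f["img"][:,:,::-1])
    print(n,f["fx"],f["fy"],f["cx"],f["cy"],[k for k in f]); print(np.round(f["world_to_cam"],4).tolist())
    np.savez(f"pics/{n}0.npz",**{k:f[k] for k in f})
E
```

```text
pics
time_s 0.0
joint_positions [ 1.02940771e+00  3.51229770e-01  1.65240734e+00 -4.52109340e-05
  1.13909008e+00 -8.45869645e-02]
joint_velocities [-0.00087315  0.0007807   0.00075971 -0.00266296 -0.00042202 -0.00015009]
joint_torque [-6.82586615e-04 -4.97326756e+01 -2.85242397e+01  6.97235344e-02
  2.57501670e-02 -1.13796054e-04]
tool_pos [0.24240156 0.49332851 0.21811133]
eef_rot [ 2.26410912e-01  9.74031712e-01 -5.46031343e-04 -1.55135175e-04]
wrist_force [-0.44921336 -0.07759133  0.09648937]
wrist_torque [ 0.03318436 -0.02278926 -0.01329112]
gripper_width 0.09324121402246648
scene 438.4517839117267 438.4517839117267 284.9611223781766 217.96770483359603 ['img', 'fx', 'fy', 'cx', 'cy', 'world_to_cam']
[[0.5949, 0.8036, -0.0144, -0.3819], [-0.6824, 0.5145, 0.5192, 0.2941], [0.4247, -0.2991, 0.8545, -1.3301], [0.0, 0.0, 0.0, 1.0]]
side 385.6800544181796 385.6800544181796 282.9997741194642 205.77673152659256 ['img', 'fx', 'fy', 'cx', 'cy', 'world_to_cam']
[[0.9923, -0.1241, 0.0016, -0.6135], [0.0794, 0.6451, 0.76, -0.2149], [-0.0954, -0.754, 0.6499, -0.8887], [0.0, 0.0, 0.0, 1.0]]
wrist 327.71085656172477 327.71085656172477 278.3147682569581 202.3779228097811 ['img', 'fx', 'fy', 'cx', 'cy', 'world_to_cam']
[[0.4417, 0.8972, -0.0014, -0.5503], [-0.8564, 0.4211, -0.2987, 0.0344], [-0.2674, 0.1331, 0.9544, -0.3916], [0.0, 0.0, 0.0, 1.0]]
```

View pics/scene0.png

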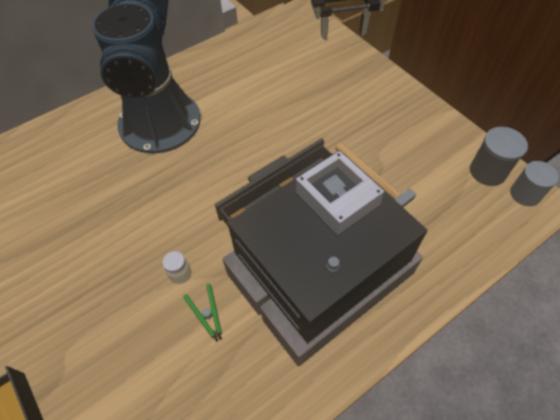

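View pics/side0.png

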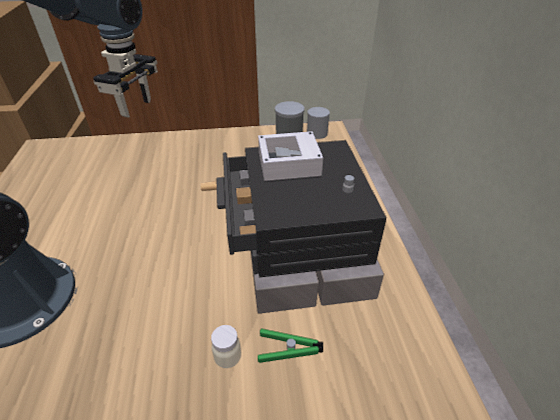

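View pics/wrist0.png

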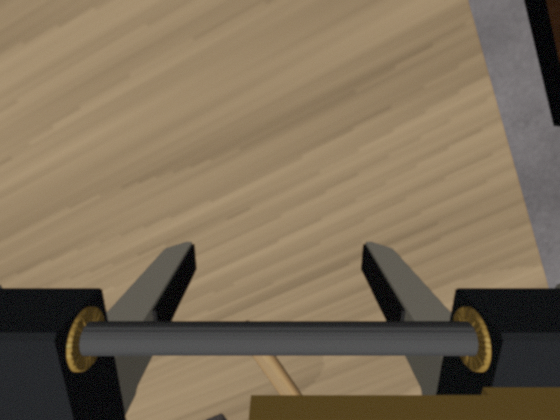

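The scene view shows the stack (top corners near (232,222), (325,165), (425,232), (300,322)), the guard near (340,190), the socket at (334,263) and the open drawer with its lip at (268,170). Next I enlarge the crops.

```bash
python3 - <<'E'
import cv2
a=cv2.imread('pics/scene0.png')[130:350,205:440]; cv2.imwrite('pics/s_c.png',cv2.resize(a,None,fx=2.7,fy=2.7,interpolation=2).clip(0,255))
g=cv2.imread('pics/side0.png')[110:310,190:400]; cv2.imwrite('pics/d_c.png',cv2.resize(g,None,fx=2.9,fy=2.9,interpolation=2))
E
```

```text
(no output)
```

View pics/s_c.png

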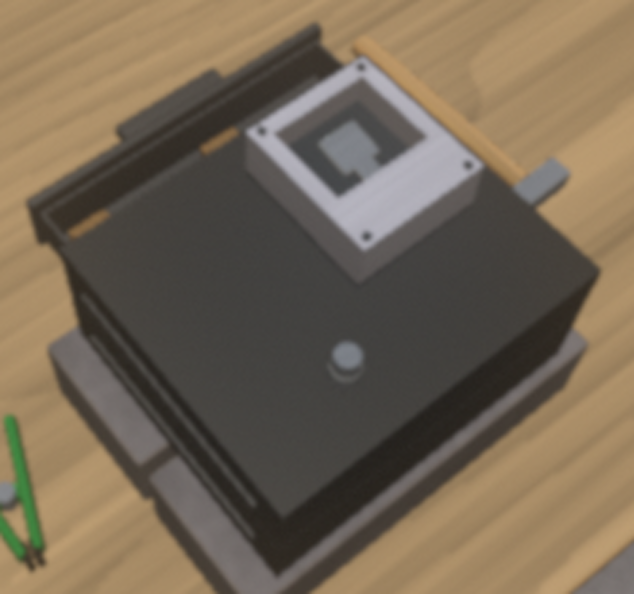

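View pics/d_c.png

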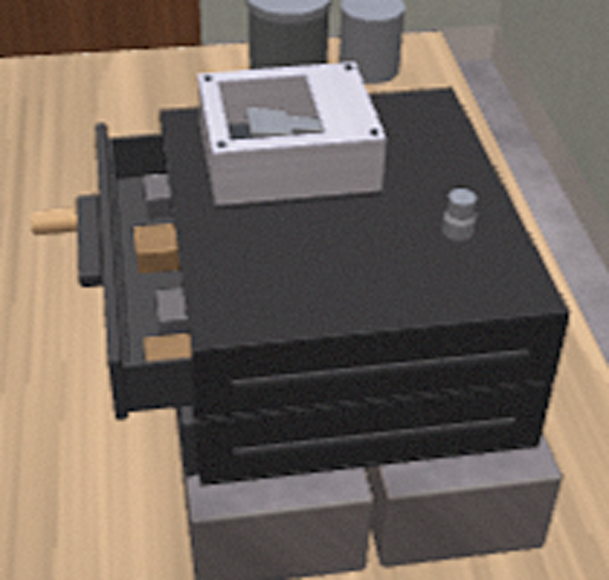

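```bash
cat > h.py <<'E'
import numpy as np
def L(n): return np.load(f'pics/{n}.npz')
def ray(f,u,v):
    M=f['world_to_cam'];R=M[:3,:3];t=M[:3,3]
    d=np.array([(u-f['cx'])/f['fx'],-(v-f['cy'])/f['fy'],-1.]);return -R.T@t,R.T@d
def onz(f,u,v,z):
    c,d=ray(f,u,v);return c+d*(z-c[2])/d[2]
def tri(f1,p1,f2,p2):
    c1,d1=ray(f1,*p1);c2,d2=ray(f2,*p2);d1/=np.linalg.norm(d1);d2/=np.linalg.norm(d2)
    s=np.linalg.lstsq(np.c_[d1,-d2],c2-c1,rcond=None)[0];a=c1+s[0]*d1;b=c2+s[1]*d2
    return (a+b)/2,np.linalg.norm(a-b)
def proj(f,p):
    q=f['world_to_cam'][:3,:3]@p+f['world_to_cam'][:3,3];return np.array([f['cx']+f['fx']*q[0]/-q[2],f['cy']-f['fy']*q[1]/-q[2]])
E
python3 - <<'E'
from h import *
np.set_printoptions(precision=4,suppress=True)
S=L('scene0');D=L('side0')
s=lambda u,v:(205+u/2.7-.3,130+v/2.7-.3)
d=lambda u,v:(190+u/2.9-.3,110+v/2.9-.3)
def both(n,a,b,z):
    A=onz(S,*s(*a),z);B=onz(D,*d(*b),z);t,e=tri(S,s(*a),D,d(*b));print(n,A[:2],B[:2],'tri',t,e);return A,B
zt=.282;G=[]
for n,a,b in [('F+',(362,58),(199,74)),('F-',(247,132),(206,145)),('B-',(360,249),(383,138)),('B+',(484,166),(353,64))]: G.append(both(n,a,b,zt))
G=np.array(G)
for k in (0,1):
    g=G[:,k,:2];x=(g[2]+g[3]-g[0]-g[1])/2;print(np.linalg.norm(x),np.degrees(np.arctan2(x[1],x[0])),'y',(g[0]+g[3]-g[1]-g[2])/2,g.mean(0))
print('window')
W=[]
for n,a,b in [('F+',(361,80),(219,80)),('F-',(276,134),(229,139)),('B-',(340,198),(325,130)),('B+',(426,137),(312,75))]: W.append(both(n,a,b,zt))
print(np.mean(W,0)[:,:2])
print('stack')
T=[]
for n,a,b in [('F-',(66,245),(190,347)),('B-',(280,517),(568,310)),('B+',(600,270),(450,88)),]: T.append(both(n,a,b,.23))
T=np.array(T)
for k in (0,1):
    t=T[:,k,:2];x=t[1]-t[0];y=t[2]-t[1];print(np.linalg.norm(x),np.linalg.norm(y),np.degrees(np.arctan2(x[1],x[0])),np.degrees(np.arctan2(-y[0],y[1])),'c',(t[0]+t[2])/2)
print('lip')
for n,a,b in [('lipfront+ top',(218,70),(80,197)),('lipfront- top',(118,130),(80,278))]: both(n,a,b,.22)
print('plate front top')
for n,a,b in [('+',(318,23),(97,125)),('-',(29,203),(117,410))]: both(n,a,b,.23)
E
```

```text
F+ [0.5846 0.1844] [0.5828 0.1844] tri [0.5833 0.1856 0.2808] 0.0011385980697953921
F- [0.5872 0.073 ] [0.5802 0.0817] tri [0.5829 0.076  0.2821] 0.008551148669267853
B- [0.7125 0.0747] [0.7112 0.075 ] tri [0.7118 0.0754 0.2813] 0.0010609157862462215
B+ [0.7129 0.1894] [0.7087 0.1851] tri [0.7106 0.1927 0.2773] 0.0007655320449937892
0.12685569606944985 1.5004180506483615 y [-0.0011  0.1131] [0.6493 0.1304]
0.12852668196720463 -1.3397815706596985 y [0.0001 0.1063] [0.6457 0.1315]
window
F+ [0.6003 0.1701] [0.5979 0.1731] tri [0.5988 0.1713 0.2818] 0.0028160055705704493
F- [0.6013 0.0887] [0.5977 0.0876] tri [0.5987 0.0909 0.279 ] 0.0019333436515614115
B- [0.6722 0.0903] [0.6703 0.0909] tri [0.671  0.0914 0.281 ] 0.001601660949391127
B+ [0.6689 0.1736] [0.6728 0.1718] tri [0.6714 0.1711 0.2839] 0.003450229684973064
[[0.6357 0.1307]
 [0.6347 0.1308]]
stack
F- [ 0.5585 -0.0726] [ 0.555  -0.0759] tri [ 0.5554 -0.0713  0.2253] 0.0006688674018542881
B- [ 0.815 -0.073] [ 0.8135 -0.0712] tri [ 0.8141 -0.0722  0.2299] 0.0022235445453794834
B+ [0.8095 0.2254] [0.8049 0.223 ] tri [0.8076 0.229  0.2255] 0.0019561450782726317
0.25654272825913765 0.2985057204460682 -0.09671377729238498 1.0486786648333013 c [0.684  0.0764]
0.258492701769293 0.29439767362060376 1.0294157723961053 1.6732316571285037 c [0.68   0.0736]
lip
lipfront+ top [0.4866 0.1203] [0.4815 0.1139] tri [0.4809 0.1244 0.212 ] 0.0008462548850251387
lipfront- top [0.4877 0.0205] [0.4819 0.0153] tri [0.4816 0.0238 0.2121] 0.001556843308821661
plate front top
+ [0.5033 0.2114] [0.4963 0.2007] tri [0.4955 0.2186 0.2184] 0.0005386965891513978
- [ 0.5104 -0.0749] [ 0.5063 -0.1263] tri [ 0.4949 -0.0732  0.187 ] 0.024413764977315004
```

>>> play_rows:
  motion:
    - [0,0,-0.2,0,0,-0.6,1]
    - [0,0,-0.2,0,0,-0.8,1]
    - [0,0,-0.2,0,0,-0.8,1]
    - [0,0,-0.2,0,0,-0.8,1]
    - [0,0,0,0,0,-0.8,1]
    - [0,0,0,0,0,0,1]
  squeeze: 20

```text
time_s: 0.75
tool_pos: [0.2425, 0.4936, 0.2506]
eef_rot: [-0.0, 1.0, -0.0, -0.0]
wrist_force: [-0.2, 0.1, -0.2]
gripper_width: 0.0496
```

>>> play_rows:
  motion:
    - [-0.3,-0.6,0,0,0,0,1]
    - [-0.4,-0.8,0,0,0,0,1]
    - [-0.4,-0.8,0,0,0,0,1]
    - [-0.4,-0.8,0,0,0,0,1]
    - [-0.4,-0.8,0,0,0,0,1]
    - [-0.4,-0.8,0,0,0,0,1]
    - [-0.4,-0.8,0,0,0,0,1]
    - [-0.4,-0.8,0,0,0,0,1]

```text
time_s: 1.55
tool_pos: [0.3666, 0.2441, 0.2505]
eef_rot: [0.002, 1.0, -0.0, -0.0]
wrist_force: [0.8, 1.0, -0.3]
gripper_width: 0.0005
```

>>> play_rows:
  motion:
    - [-0.4,-0.8,0,0,0,0,1]
    - [-0.4,-0.8,0,0,0,0,1]
    - [-0.4,-0.8,0,0,0,0,1]
    - [-0.4,-0.8,0,0,0,0,1]
    - [-0.2,-0.6,0,0,0,0,1]
    - [0,-0.3,0,0,0,0,1]
    - [0,0,0,0,0,0,1]

```text
time_s: 2.25
tool_pos: [0.4379, 0.0807, 0.2504]
eef_rot: [0.002, 1.0, -0.0, -0.0]
wrist_force: [0.2, 0.7, -0.2]
gripper_width: 0.0005
```

>>> play_rows:
  motion:
    - [0,-0.2,0.5,0,0,0,1]
    - [0,0,0.5,0,0,0,1]
    - [0,0,0.1,0,0,0,1]
    - [0,0,0,0,0,0,1]

```text
time_s: 2.65
tool_pos: [0.4378, 0.0743, 0.2065]
eef_rot: [0.0, 1.0, 0.0, -0.001]
wrist_force: [-0.2, -0.7, 0.0]
gripper_width: 0.0005
```

```bash
cat > g.py <<'E'
from rig import *
import cv2,sys,numpy as np
o=get_obs();print({k:np.round(o[k],4) for k in ("time_s","tool_pos","wrist_force","joint_positions","eef_rot")})
t=sys.argv[1]
for n in sys.argv[2:]:
    f=grab_frame(n);cv2.imwrite(f"pics/{n}{t}.png",f["img"][:,:,::-1]);np.savez(f"pics/{n}{t}.npz",**f)
E
python3 g.py 1 side wrist; python3 -c "
import cv2
g=cv2.imread('pics/side1.png')[80:310,150:400]; cv2.imwrite('pics/d_c1.png',cv2.resize(g,None,fx=2.6,fy=2.6,interpolation=2))"
```

```text
{'time_s': np.float64(2.65), 'tool_pos': array([0.4378, 0.0743, 0.2065]), 'wrist_force': array([-0.2068, -0.6778,  0.0051]), 'joint_positions': array([ 6.3100e-02,  1.7210e-01,  1.9238e+00,  2.0000e-04,  1.0468e+00,
       -1.5074e+00]), 'eef_rot': array([ 2.e-04,  1.e+00,  1.e-04, -6.e-04])}
```

View pics/d_c1.png

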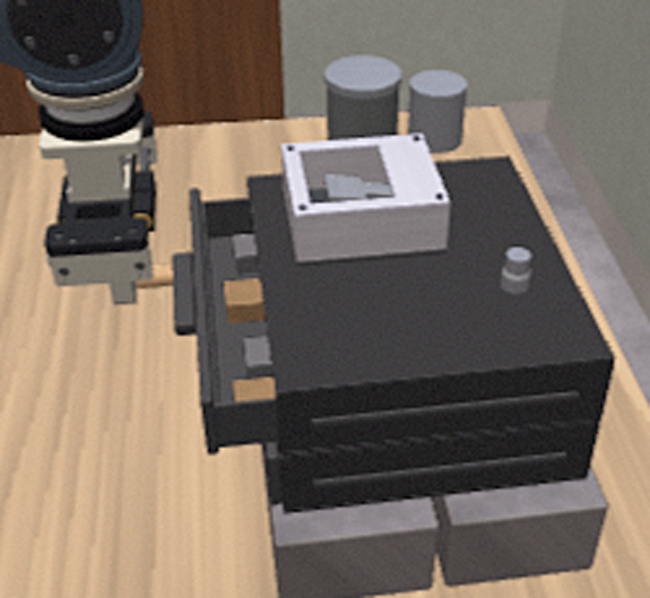

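View pics/wrist1.png

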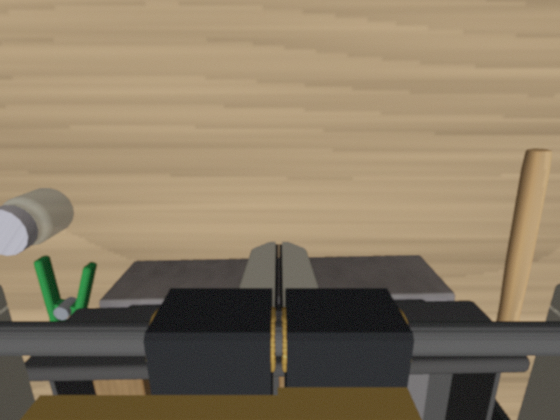

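The side view shows the shut fingertips (crop (123,290)) level with the lip (crop (185,292)) with a gap of about 35 mm. Time to push.

>>> play_rows:
  motion:
    - [-0.4,0,0,0,0,0,1]
    - [-0.3,0,0,0,0,0,1]
    - [-0.2,0,0,0,0,0,1]
    - [-0.2,0,0,0,0,0,1]
    - [-0.2,0,0,0,0,0,1]
    - [-0.2,0,0,0,0,0,1]

```text
time_s: 3.35
tool_pos: [0.4986, 0.0735, 0.2066]
eef_rot: [0.0, 1.0, 0.0, -0.0]
wrist_force: [-2.2, 1.7, 1.7]
gripper_width: 0.0004
```

>>> play_rows:
  motion:
    - [-0.15,0,0,0,0,0,1]
    - [-0.15,0,0,0,0,0,1]
    - [-0.1,0,0,0,0,0,1]
    - [-0.1,0,0,0,0,0,1]

```text
time_s: 3.75
tool_pos: [0.5151, 0.0734, 0.2063]
eef_rot: [0.0, 1.0, -0.0, -0.005]
wrist_force: [-39.8, 0.1, 27.2]
gripper_width: 0.0003
```

>>> play_rows:
  motion:
    - [0.06,0,0,0,0,0,1]
    - [0,0,0,0,0,0,1]

```text
time_s: 3.95
tool_pos: [0.5147, 0.0734, 0.2063]
eef_rot: [0.0, 1.0, -0.0, -0.001]
wrist_force: [-7.2, 0.3, 2.0]
gripper_width: 0.0006
```

```bash
python3 g.py 2 side scene; python3 -c "
import cv2
g=cv2.imread('pics/side2.png')[80:310,150:400]; cv2.imwrite('pics/d_c2.png',cv2.resize(g,None,fx=2.6,fy=2.6,interpolation=2))"
```

```text
{'time_s': np.float64(3.95), 'tool_pos': array([0.5147, 0.0734, 0.2063]), 'wrist_force': array([-7.1582,  0.3195,  1.9899]), 'joint_positions': array([ 5.2000e-02,  3.1150e-01,  1.7404e+00, -1.0000e-04,  1.0925e+00,
       -1.5181e+00]), 'eef_rot': array([ 3.0e-04,  1.0e+00, -1.0e-04, -1.4e-03])}
```

View pics/d_c2.png

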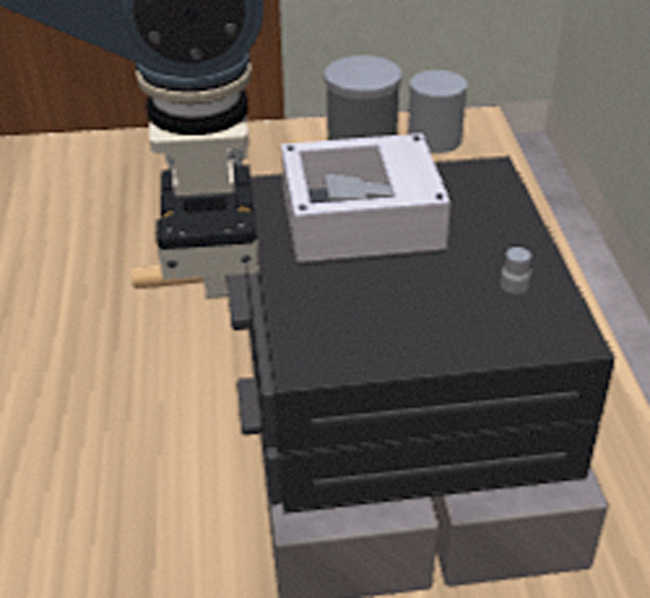

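The side view shows the top drawer flush, its lip directly in line with the lower unit's, and firm resistance confirms that it's on its stop. I'll back off, rise and move over the window.

>>> play_rows:
  motion:
    - [0.3,0,0,0,0,0,1]
    - [0.5,0,0,0,0,0,1]
    - [0.2,0,-0.5,0,0,0,1]
    - [0,0,-0.8,0,0,0,1]
    - [0,0,-0.8,0,0,0,1]
    - [0,0,-0.8,0,0,0,1]
    - [0,0,-0.4,0,0,0,1]
    - [0,0,0,0,0,0,1]

```text
time_s: 4.85
tool_pos: [0.4765, 0.0733, 0.3408]
eef_rot: [0.0, 1.0, -0.0, 0.003]
wrist_force: [0.1, 1.2, 0.4]
gripper_width: 0.0006
```

```bash
python3 g.py 3 scene side; python3 -c "
import cv2
a=cv2.imread('pics/scene3.png')[130:240,270:400]; b=cv2.imread('pics/side3.png')[115:225,235:365]
import numpy as np
cv2.imwrite('pics/c3.png',cv2.resize(np.hstack([a,b]),None,fx=3,fy=3,interpolation=2))"
```

```text
{'time_s': np.float64(4.85), 'tool_pos': array([0.4765, 0.0733, 0.3408]), 'wrist_force': array([0.0609, 1.2457, 0.4174]), 'joint_positions': array([ 5.6300e-02,  1.1660e-01,  1.6482e+00, -3.0000e-04,  1.3717e+00,
       -1.5135e+00]), 'eef_rot': array([ 5.0e-04,  1.0e+00, -0.0e+00,  2.5e-03])}
```

View pics/c3.png

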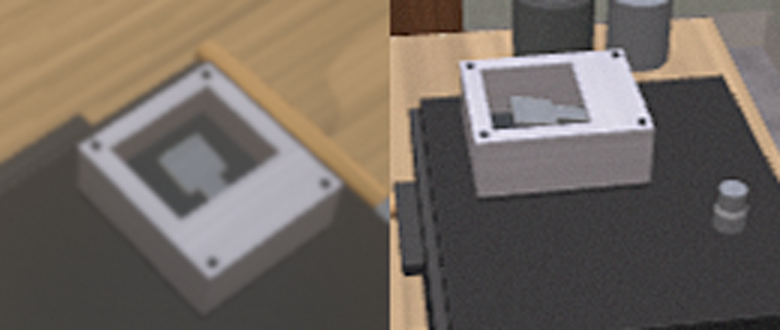

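View pics/scene3.png

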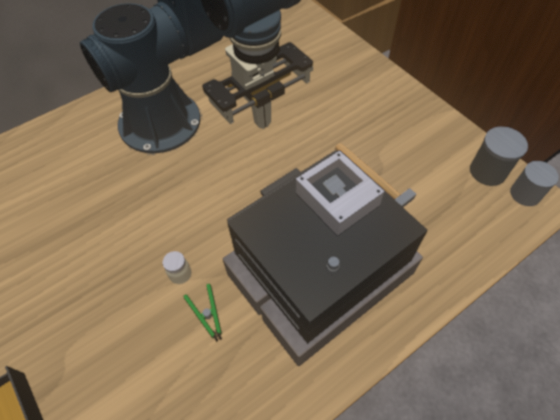

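```bash
python3 - <<'E'
from h import *
np.set_printoptions(precision=4,suppress=True)
S=L('scene3');D=L('side3')
for f,P,o in ((S,[(206,74),(96,146),(212,262),(325,184)],(270,130)),(D,[(80,66),(94,134),(252,122),(228,55)],(235,115))):
    g=np.array([onz(f,o[0]+u/3-.3,o[1]+v/3-.3,.282)[:2] for u,v in P]);x=(g[2]+g[3]-g[0]-g[1])/2;y=(g[0]+g[3]-g[1]-g[2])/2
    a=np.arctan2(x[1]-y[0],x[0]+y[1]);c=g.mean(0);print(g.tolist(),np.degrees(a),np.linalg.norm(x),np.linalg.norm(y),c,'win',c-.0145*np.array([np.cos(a),np.sin(a)]))
P=[]
for u,v in [(194,135),(158,158)]: print('paddle far-edge',onz(S,270+u/3-.3,130+v/3-.3,.27))
E
```

```text
[[0.5904509481176334, 0.17833929984121458], [0.5933157739529107, 0.08200037960400156], [0.7070222841137561, 0.08492248852674675], [0.7057715626114013, 0.18058974938274922]] 1.263755034107046 0.11454276405411443 0.09602514163994882 [0.6491 0.1315] win [0.6346 0.1311]
[[0.5893148400990019, 0.17677433818390975], [0.5914998063029779, 0.08162554108063147], [0.7061445870288263, 0.08320408378902588], [0.705964736359268, 0.17944100824762177]] 0.89593918566871 0.11566681615051862 0.09570016559103305 [0.6482 0.1303] win [0.6337 0.13  ]
paddle far-edge [0.6188 0.1454 0.27  ]
paddle far-edge [0.619  0.1143 0.27  ]
```

>>> play_rows:
  motion:
    - [-0.5,0.2,0,0,0,0,1]
    - [-0.8,0.3,0,0,0,0,1]
    - [-0.8,0.3,0,0,0,0,1]
    - [-0.8,0.3,0,0,0,0,1]
    - [-0.6,0.2,0,0,0,0,1]
    - [-0.4,0.1,0,0,0,0,1]
    - [0,0,0,0,0,0,1]

```text
time_s: 5.65
tool_pos: [0.6325, 0.1295, 0.3358]
eef_rot: [0.0, 1.0, -0.0, -0.002]
wrist_force: [-0.2, -0.5, 0.0]
gripper_width: 0.0004
```

```bash
python3 g.py 4 scene side wrist; python3 -c "
import cv2
a=cv2.imread('pics/scene4.png')[80:240,250:400]; b=cv2.imread('pics/side4.png')[65:225,225:375]
import numpy as np
cv2.imwrite('pics/c4.png',cv2.resize(np.hstack([a,b]),None,fx=2.6,fy=2.6,interpolation=2))"
```

```text
{'time_s': np.float64(5.65), 'tool_pos': array([0.6325, 0.1295, 0.3358]), 'wrist_force': array([-0.2141, -0.4523,  0.0408]), 'joint_positions': array([ 1.2990e-01,  4.5280e-01,  1.2165e+00, -1.0000e-04,  1.4755e+00,
       -1.4403e+00]), 'eef_rot': array([ 3.0e-04,  1.0e+00, -3.0e-04, -1.6e-03])}
```

View pics/c4.png

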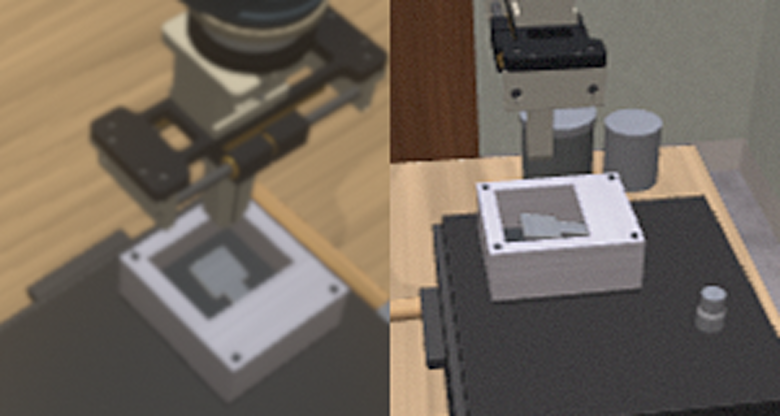

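View pics/wrist4.png

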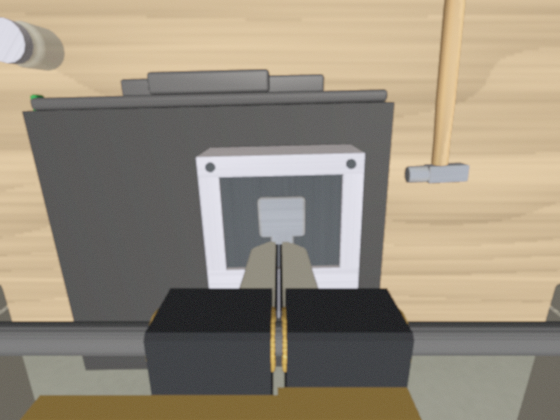

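The wrist view shows the paddle (centre at column 281) in line with the fingers (278), with even window margins, so I descend.

>>> play_rows:
  motion:
    - [-0.03,0.03,0.3,0,0,0,1]
    - [0,0,0.5,0,0,0,1]
    - [0,0,0.3,0,0,0,1]
    - [0,0,0,0,0,0,1]

```text
time_s: 6.2
tool_pos: [0.6321, 0.1303, 0.2926]
eef_rot: [0.0, 1.0, -0.0, -0.002]
wrist_force: [0.0, -0.9, 0.7]
gripper_width: 0.0005
```

```bash
python3 g.py 5 scene side; python3 -c "
import cv2
a=cv2.imread('pics/scene5.png')[80:240,250:400]; b=cv2.imread('pics/side5.png')[65:225,225:375]
import numpy as np
cv2.imwrite('pics/c5.png',cv2.resize(np.hstack([a,b]),None,fx=2.6,fy=2.6,interpolation=2))"
```

```text
{'time_s': np.float64(6.2), 'tool_pos': array([0.6321, 0.1303, 0.2926]), 'wrist_force': array([ 0.0292, -0.8936,  0.7404]), 'joint_positions': array([ 0.1312,  0.4735,  1.2863,  0.    ,  1.385 , -1.4387]), 'eef_rot': array([ 5.0e-04,  1.0e+00, -2.0e-04, -1.6e-03])}
```

View pics/c5.png

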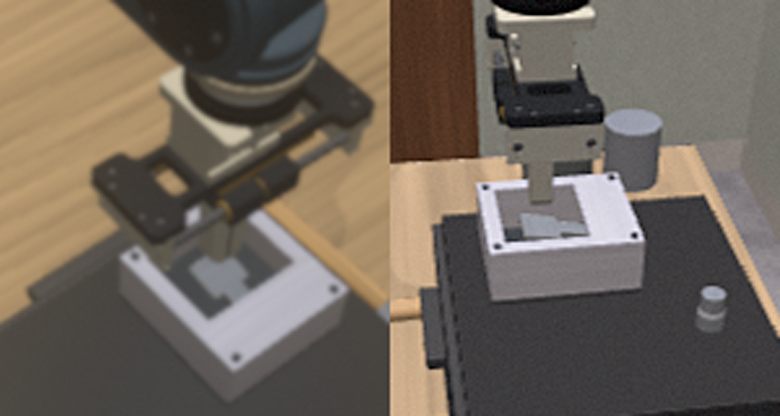

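The tip is just above the window and well inside its edges. Continuing down.

>>> play_rows:
  motion:
    - [-0.03,0,0.2,0,0,0,1]
    - [0,0,0.2,0,0,0,1]
    - [0,0,0.15,0,0,0,1]
    - [0,0,0.15,0,0,0,1]
    - [0,0,0.15,0,0,0,1]
    - [0,0,0,0,0,0,1]

```text
time_s: 6.9
tool_pos: [0.634, 0.1305, 0.26]
eef_rot: [0.0, 1.0, -0.0, -0.0]
wrist_force: [0.1, 0.3, -0.1]
gripper_width: 0.0008
```

>>> play_rows:
  motion:
    - [0,0,0.1,0,0,0,1]
    - [0,0,0.1,0,0,0,1]

```text
time_s: 7.1
tool_pos: [0.6343, 0.1305, 0.2532]
eef_rot: [0.0, 1.0, 0.0, 0.0]
wrist_force: [-2.9, -0.6, 7.3]
gripper_width: 0.0005
```

>>> play_rows:
  motion:
    - [0,0,0.08,0,0,0,1]
    - [0,0,0.05,0,0,0,1]

```text
time_s: 7.3
tool_pos: [0.6347, 0.1305, 0.2488]
eef_rot: [0.0, 1.0, 0.0, 0.001]
wrist_force: [-8.8, -1.2, 19.5]
gripper_width: 0.0005
```

>>> play_rows:
  motion:
    - [0,0,0.05,0,0,0,1]
    - [0,0,0,0,0,0,1]

```text
time_s: 7.5
tool_pos: [0.6347, 0.1306, 0.2486]
eef_rot: [0.0, 1.0, 0.0, 0.002]
wrist_force: [-9.1, -1.3, 21.9]
gripper_width: 0.0005
```

>>> play_rows:
  motion:
    - [0,0,0.06,0,0,0,1]
    - [0,0,0,0,0,0,1]

```text
time_s: 7.7
tool_pos: [0.6348, 0.1306, 0.2481]
eef_rot: [0.0, 1.0, 0.0, 0.002]
wrist_force: [-14.6, -2.8, 33.2]
gripper_width: 0.0002
```

>>> play_rows:
  motion:
    - [0,0,-0.3,0,0,0,1]
    - [0,0,-0.5,0,0,0,1]
    - [0,0,-0.6,0,0,0,1]
    - [0,0,-0.8,0,0,0,1]
    - [0,0,-0.4,0,0,0,1]
    - [0,0,0,0,0,0,1]

```text
time_s: 8.3
tool_pos: [0.6351, 0.1306, 0.3493]
eef_rot: [0.0, 1.0, 0.0, 0.002]
wrist_force: [0.3, -0.7, -0.2]
gripper_width: 0.0003
```

>>> play_rows:
  motion:
    - [0.5,0,0,0,0,0,1]
    - [0.8,0,0,0,0,0,1]
    - [0.8,0,0,0,0,0,1]
    - [0.8,0,0,0,0,0,1]
    - [0.6,0,0,0,0,0,1]
    - [0.3,0,0,0,0,0,1]
    - [0,0,0,0,0,0,1]

```text
time_s: 9.0
tool_pos: [0.4816, 0.1307, 0.3467]
eef_rot: [0.0, 1.0, -0.0, -0.0]
wrist_force: [0.4, 0.3, 0.1]
gripper_width: 0.0006
```

```bash
python3 g.py 6 scene side; python3 -c "
import cv2
a=cv2.imread('pics/scene6.png')[130:240,270:400]; b=cv2.imread('pics/side6.png')[115:225,235:365]
import numpy as np
cv2.imwrite('pics/c6.png',cv2.resize(np.hstack([a,b]),None,fx=3,fy=3,interpolation=2))"
```

```text
{'time_s': np.float64(9.0), 'tool_pos': array([0.4816, 0.1307, 0.3467]), 'wrist_force': array([0.4291, 0.3162, 0.1324]), 'joint_positions': array([ 0.1716,  0.1501,  1.5957, -0.    ,  1.3961, -1.3987]), 'eef_rot': array([ 2.e-04,  1.e+00, -0.e+00, -1.e-04])}
```

View pics/c6.png

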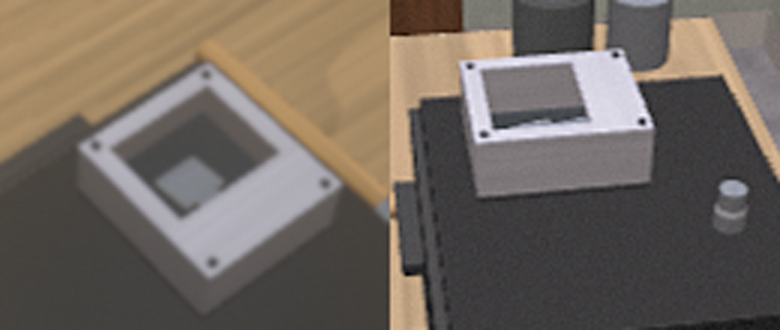

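View pics/side6.png

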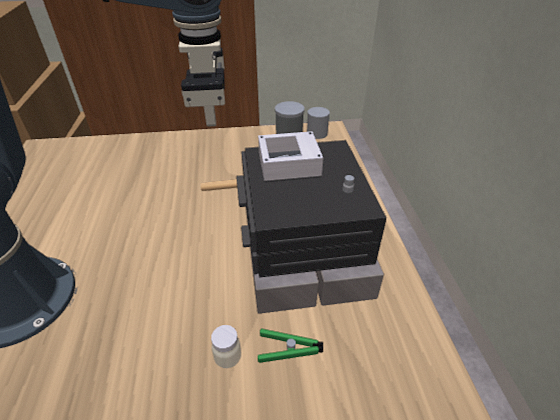

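```bash
python3 - <<'E'
from h import *
S=L('scene6')
for th in (.03,.30,.33,.36):
    for s in (1,-1):
        h=np.array([.6993,.1316]);r=82
        p=np.array([h[0]-.082*np.cos(th),.1305+s*.018,.271-.082*np.sin(th)])
        print(th,s,np.round((proj(S,p)-[270,130]+.3)*3,1))
E
```

```text
0.03 1 [196.  132.7]
0.03 -1 [154.2 159. ]
0.3 1 [196.8 155.4]
0.3 -1 [155.8 181.4]
0.33 1 [197.2 158.1]
0.33 -1 [156.3 184.1]
0.36 1 [197.7 160.9]
0.36 -1 [156.9 186.9]
```

```bash
python3 -c "
import cv2,numpy as np
a=[cv2.convertScaleAbs(cv2.resize(cv2.imread(f'pics/scene{i}.png')[155:205,305:355],None,fx=8,fy=8,interpolation=cv2.INTER_CUBIC),alpha=1.3) for i in (3,6)]
cv2.imwrite('pics/c7.png',np.hstack(a))"
```

```text
(no output)
```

View pics/c7.png

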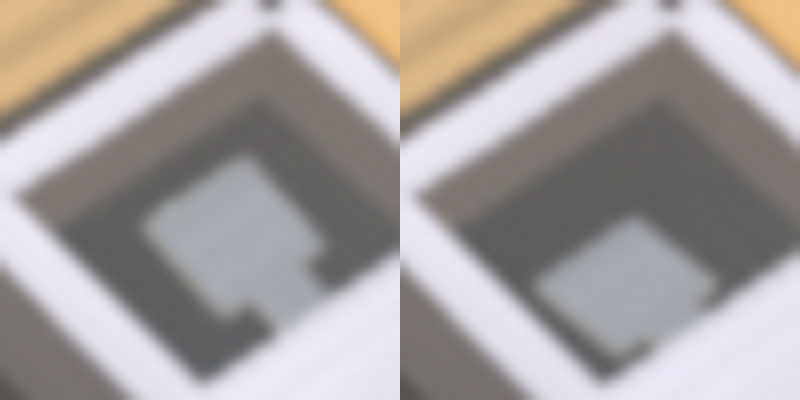

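```bash
python3 - <<'E'
from h import *
from scipy.optimize import least_squares as ls
S=L('scene6');o=np.array([305,155])
q=lambda u,v:o+(np.array([u,v])+.5)/8-.5
for y,b,a in ((.1485,(245,153),(233,215)),(.1125,(142,223),(135,283))):
    r=[]
    for p in (b,a):
        s=ls(lambda w:proj(S,np.array([w[0],y,w[1]]))-q(*p),[.62,.265]).x; r.append(s)
    print(np.round(r,4),np.round(r[1]-r[0],4))
E
```

```text
[[0.6177 0.2697]
 [0.6165 0.242 ]] [-0.0012 -0.0277]
[[0.6207 0.2732]
 [0.6203 0.2469]] [-0.0004 -0.0263]
```

```bash
python3 -c "
from rig import *
print(hand_in())"
```

```text
the job is handed in; nothing more can be done
None
```

I pushed the top drawer shut with the closed fingertips, then pressed the lock lever down through the guard's window. I backed the arm clear and handed the job in at about 9 s.

- **Drawer:** it hit its stop at about 40 N on the wrist. The later pictures show its lip in line with the lower unit's, and it stayed that way after I backed off.
- **Lever:** it stopped giving way at TCP height 248 mm, the expected height for fully down, while the force rose to 33 N. After I withdrew, the paddle's front edge was still 26–28 mm lower than before. That is about 0.33 rad of travel, which matches 0.36 rad fully down if the lever started near 0.03 rad.
- **Guard:** the fingers went down near the middle of the window. The pictures show the guard unmoved, and I saw no unexplained forces.
- **Hammer, jar, clamp and socket:** they look to be where they were at the start. I only compared the pictures by eye.

One check disagreed at first. My first image check of the lever suggested it was short of its stop, about 0.26 rad of travel, because I had assumed the paddle lies flat when the lever is up. Measuring the corners again without that assumption gave the figures above. Image measurements are good to about 2 mm.

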